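Line up wrench sockets by size for laser marking

TASK

Load the marking plate for the laser, which engraves the sizes in rising order beginning at the red stop: stand the four steel sockets upright, drive end up as they are now, one on the middle of each white pad, the smallest on the pad next to the red stop and each following one a size larger, so that the largest is at the black stop. Do not knock over the little amber bottle among them.

Things in the scene. Friction and masses are not known exactly. Their poses are not given: they have to be found in the camera images.
- socket_s_mid (a point): the smallest of four bright steel wrench sockets, standing upright on its hex end on the blue mat; round, 22 mm across over its lower 32 mm and the same width above, 48 mm high in all, the black square drive hole on top, about 70 g. The point is on its axis half-way up, 24 mm above its foot; z points up out of the drive end
- socket_m_mid (a point): the second smallest of four bright steel wrench sockets, standing upright on its wide hex end on the blue mat; round, 31 mm across over its lower 32 mm, narrowing above to 26 mm, 48 mm high in all, the black square drive hole on top, about 110 g. The point is on its axis half-way up, 24 mm above its foot; z points up out of the drive end
- socket_l_mid (a point): the second largest of four bright steel wrench sockets, standing upright on its wide hex end on the blue mat; round, 40 mm across over its lower 32 mm, narrowing above to 30 mm, 48 mm high in all, the black square drive hole on top, about 190 g. The point is on its axis half-way up, 24 mm above its foot; z points up out of the drive end
- socket_xl_mid (a point): the largest of four bright steel wrench sockets, standing upright on its wide hex end on the blue mat; round, 50 mm across over its lower 32 mm, narrowing above to 34 mm, 48 mm high in all, the black square drive hole on top, about 280 g. The point is on its axis half-way up, 24 mm above its foot; z points up out of the drive end
- pad_a: one of four identical white round pads (56 mm across, 4 mm thick, a black ring and cross on top) in a straight row, 72 mm from centre to centre, on the dark drilled steel plate; which of the four lies where in the row changes from start to start. Fixed. Origin at the centre of its underside, which is 10 mm above the bench; its top is 14 mm above the bench
- pad_b: one of four identical white round pads (56 mm across, 4 mm thick, a black ring and cross on top) in a straight row, 72 mm from centre to centre, on the dark drilled steel plate; which of the four lies where in the row changes from start to start. Fixed. Origin at the centre of its underside, which is 10 mm above the bench; its top is 14 mm above the bench
- pad_c: one of four identical white round pads (56 mm across, 4 mm thick, a black ring and cross on top) in a straight row, 72 mm from centre to centre, on the dark drilled steel plate; which of the four lies where in the row changes from start to start. Fixed. Origin at the centre of its underside, which is 10 mm above the bench; its top is 14 mm above the bench
- pad_d: one of four identical white round pads (56 mm across, 4 mm thick, a black ring and cross on top) in a straight row, 72 mm from centre to centre, on the dark drilled steel plate; which of the four lies where in the row changes from start to start. Fixed. Origin at the centre of its underside, which is 10 mm above the bench; its top is 14 mm above the bench
- datum: the red datum stop: a bar 90 x 18 x 16 mm with two screws (4 mm higher) screwed across one end of the dark plate, at either end of the row (a black stop of the same size closes the other end). Fixed. Origin at the centre of its underside, 10 mm above the bench; x runs along the bar (across the row of pads), y along the row (towards the pads or away from them). The nearest pad's centre is 62 mm from it, the next 134, 206 and 278 mm
- oiler: little closed amber bottle with a black cap, 28 mm across and 55 mm high, 50 g, standing loose on the blue mat in the midst of the sockets. Origin at the centre of its underside, z up its axis. The mat is fixed, 3 mm thick
Not all that is in view belongs to the job. Leave any green look-alike of the part that bears socket_m_mid alone.

How it is judged (in metres and radians):
At the end, for the whole second after the job is handed in: From the red stop: smallest, second smallest, second largest, largest socket, each upright (0.1 rad) on its pad, within 12 mm of the pad's centre along and across the row, foot on the pad (4 mm in height), released and at rest; the little bottle still stands (horizontal distance between socket_s_mid and datum between 0.05 and 0.074 m and x of socket_s_mid in the frame of datum between -0.012 and 0.012 m and height (world z) of socket_s_mid between 0.034 and 0.042 m and angle between each of socket_s_mid, socket_m_mid, socket_l_mid, socket_xl_mid's own z axis and vertical below 0.1 rad and linear speed of each of socket_s, socket_m, socket_l, socket_xl below 0.02 m/s and horizontal distance between socket_m_mid and datum between 0.122 and 0.146 m and x of socket_m_mid in the frame of datum between -0.012 and 0.012 m and height (world z) of socket_m_mid between 0.034 and 0.042 m and horizontal distance between socket_l_mid and datum between 0.194 and 0.218 m and x of socket_l_mid in the frame of datum between -0.012 and 0.012 m and height (world z) of socket_l_mid between 0.034 and 0.042 m and horizontal distance between socket_xl_mid and datum between 0.266 and 0.29 m and x of socket_xl_mid in the frame of datum between -0.012 and 0.012 m and height (world z) of socket_xl_mid between 0.034 and 0.042 m and angle between oiler's own z axis and vertical below 0.3 rad); the robot touches nothing.
It fails at once if the little amber bottle is knocked over (angle between oiler's own z axis and vertical above 0.6 rad).
It also fails if it takes over 112 s, if anything falls off the work surface, if the arm or the gripper's body presses on something with over 40 N, if the wrist force passes 120 N, or if a joint passes its speed limit or range.

ROBOT

A 6-joint arm with a two-finger parallel gripper is mounted at the origin on the work surface. World frame = base frame: x ahead of the robot, y to its left, z up, the work surface at z = 0. Lengths are in mm, angles in rad, forces in N, time in s.
With the tool pointing down it reaches from about 275 to 1000 mm from the base axis. Payload 8.4 kg.
Tool frame: the origin (TCP) lies between the finger pads; the fingertips stand 8 mm ahead of it and the grasp point (between the pads) lies 11 mm behind it (tcp_to_tips is the distance from the TCP to the fingertips, in mm); z points along the fingers, y is the line along which they close (so a half turn about z gives the same grasp; the last joint's range is limited). The gripper opens to 85 mm and grips with 20 to 120 N. Pads are 22 mm wide; open, the fingers measure 114 mm over their backs; the gripper's body (76 mm by 85 mm) begins 54 mm behind the grasp point. The pads swing forward as they close: fully open they stand 13 mm farther back than shut.
Start: joints at [-1.314, 0.353, 1.633, -0, 1.155, -0.002], TCP at [159.949, -604.189, 239.281] pointing down, gripper open.
Joint ranges: [-2.63, 2.63], [-0.92, 2.1], [0.06, 2.66], [-1.3, 4.44], [0, 2.69], [-3.02, 3.02]. Speed limits (rad/s): [2.22, 2.22, 2.79, 3.14, 3.14, 3.14].

INTERFACE

Orientations are given as [roll, pitch, yaw] about the fixed x, y, z axes, in that order (R = Rz(yaw) Ry(pitch) Rx(roll)).
In Python, from rig import * gives the robot as it stands.
- The arm moves only by the tool step_arm, never from a script. Its argument "motion" is a list of rows, each an object with "claw": the finger opening in mm, from 0 to 85.4; "delta_pos": the shift along the tool's x, y, z in mm, a list of three; "turn": the turn about the tool's z in rad. In form: [{"claw": claw, "delta_pos": [dx, dy, dz], "turn": turn}, ...]. A call has 1 to 8 rows; each row shifts and turns the commanded pose from where the row before left it, along the tool's axes as they then stand; what a row does not reach is not made up. A row lasts 1/12 s, in which the tool goes at most 41.7 mm and 7.16 degrees, less where a joint would pass 70% of its speed; a pose out of reach is approached as far as the arm can. A call is refused whole if a number of a shift passes 41.7 or a number of a turn 0.125, either way. A call with a gripper value outside its range is refused whole. The fingers move at their own pace and stop on an object; "force" is the grip in N (left out, the last holds). Time passes only in rows, so rows that do not move let the fingers close. It gives the time, the measured TCP pose, the force, the opening and the grip force at its end, in the units of the state.
- sense(): the state, without advancing time (a new reading comes with each control period).
- grab_frame(name): name is "scene" or "side" or "wrist"; returns a dict with "img" (420x560x3 uint8, red, green, blue), "vertical_fov" (degrees; the focal length in pixels is half the picture's height over the tangent of half this angle, whatever the lens; pixels are square), "cx", "cy" (the principal point, pixels), "R" (3x3) and "t" (3): a world point X has camera coordinates R X + t. Camera axes: x right, y down, z forward; pixel columns grow to the right and rows downward; lengths in mm; the calibration is good to about 2 mm. A picture is of the moment at which its call begins. There is no depth.
- sign_off(): hands the job in; it is judged then, once.
The state is a dict: "clock": time; "qpos": joint angles; "qvel": joint speeds; "joint_efforts": joint torques, N m; "eef_pos": TCP position; "tcp_rot": TCP orientation; "contact_force": force on the tool from outside, world axes, zero at the start; "wrist_torque": the same for the moment, N m; "opening": opening from 0.0 (shut) to 1.0 (fully open); "grasp_force": force on a finger pad.
Only numpy, scipy, OpenCV 4.12 (cv2) and the standard library are available. Lean on these libraries where they do the work, as an engineer would, in place of code of your own. Each camera call takes 0.05 s, during which the arm holds its last target. There are 200 camera calls.

## Working session

There is one attempt and no reset: what is moved stays moved. The work goes in short steps, Python scripts to look and compute and a tool call to move; the robot and the scene stay as the last step left them, time stands still between calls to the robot, and variables do not carry over. Pictures are saved under pics/ and viewed, at most 14 in all, crops included, and the job is handed in when it is done.

Besides the shell and the picture viewer there is one more tool, called after "Emit:" by a JSON object that holds its "fn" and its "kwargs", one argument or row to a line. step_arm: Moves the arm, as the interface text tells. Its arguments: {"type":"object","properties":{"motion":{"type":"array","items":{"type":"object","properties":{"claw":{"type":"number"},"delta_pos":{"type":"array","items":{"type":"number"}},"turn":{"type":"number"}}}},"force":{"type":"number"}},"required":["motion"]}

```bash
mkdir -p pics; ls
python3 - <<'E'
from rig import *
import cv2,pickle
s=sense();print(s['clock'],s['eef_pos'],s['tcp_rot'])
for n in ['scene','side','wrist']:
    f=grab_frame(n);pickle.dump(f,open(f'pics/{n}0.pkl','wb'))
    cv2.imwrite(f'pics/{n}0.png',f['img'][:,:,::-1]);print(n,f['vertical_fov'],f['cx'],f['cy'],-f['R'].T@f['t'])
E
```

```text
pics
0.0 [ 159.84387032 -603.71856597  238.56735909] [-3.14020325e+00 -9.75921412e-06  2.58807837e-01]
scene 50.462394354230234 275.0559801379792 214.84376051791264 [1229.21421301 -550.52068143  584.55043549]
side 50.42221652407491 280.27847796285204 207.7958609243412 [336.40371673 726.16061519 747.22278869]
wrist 61.37328819742655 279.2689431801347 213.38128515728795 [ 223.88736631 -586.8492142   372.87147264]
```

View pics/scene0.png

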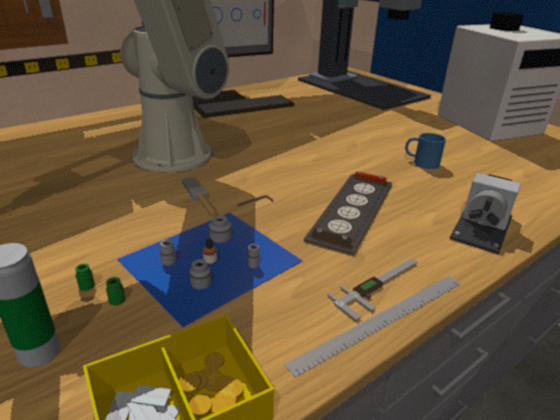

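View pics/side0.png

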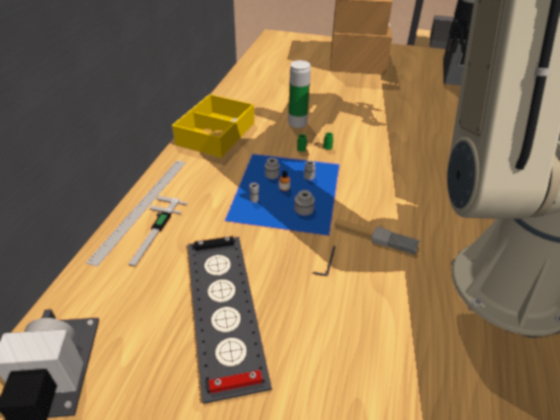

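View pics/wrist0.png

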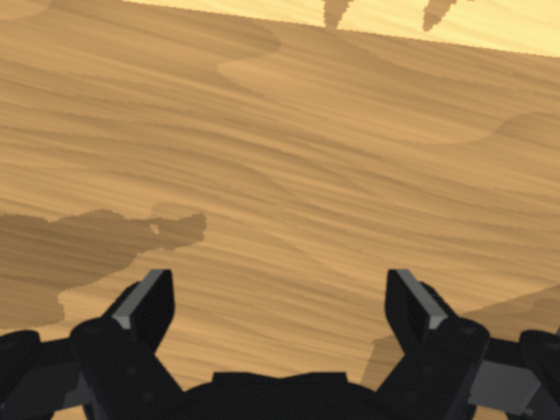

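The scene view shows four sockets on the blue mat, at about (168,253), (220,230), (254,256) and (200,274). The bottle is at (210,252), and the red stop is at the far end of the plate (370,178). The side view shows the same sockets at (272,168), (310,170), (254,192) and (304,204), the bottle at (285,182), and the red stop at (236,380). The wrist view shows only the bench.

```bash
cat > h.py <<'E'
import numpy as np,cv2,pickle
def ray(f,u,v):
    F=f['img'].shape[0]/2/np.tan(np.radians(f['vertical_fov']/2))
    d=f['R'].T@np.array([(u-f['cx'])/F,(v-f['cy'])/F,1]);return -f['R'].T@f['t'],d/np.linalg.norm(d)
def plane(f,u,v,z):
    c,d=ray(f,u,v);return c+d*(z-c[2])/d[2]
def tri(r1,r2):
    (c1,d1),(c2,d2)=r1,r2
    s=np.linalg.lstsq(np.c_[d1,-d2],c2-c1,rcond=None)[0]
    a,b=c1+s[0]*d1,c2+s[1]*d2;return (a+b)/2,np.linalg.norm(a-b)
def holes(mask,amin):
    k=np.ones((3,3),np.uint8)
    n,_,st,ce=cv2.connectedComponentsWithStats(mask.astype(np.uint8),connectivity=4)
    return [(ce[i],st[i]) for i in range(1,n) if st[i][4]>=amin]
E
python3 - <<'E'
from h import *
F={n:pickle.load(open(f'pics/{n}0.pkl','rb')) for n in ['scene','side']}
for n,f in F.items():
    hsv=cv2.cvtColor(f['img'],cv2.COLOR_RGB2HSV);H,S,V=cv2.split(hsv)
    blue=((H>105)&(H<130)&(S>150)&(V>60)).astype(np.uint8)
    c=max(cv2.findContours(blue,0,2)[0],key=lambda c:cv2.contourArea(c) if cv2.boundingRect(c)[1]>100 else 0)
    hull=np.zeros_like(blue);cv2.fillPoly(hull,[cv2.convexHull(c)],1);hull=cv2.erode(hull,np.ones((5,5)))
    print(n,'mat corners',[plane(f,*p[0],3).round()[:2].tolist() for p in cv2.approxPolyDP(cv2.convexHull(c),8,True)])
    for ce,st in holes(hull&(1-blue),40): print('blob',ce.round(1),st,plane(f,*ce,27).round(1))
    w=((S<70)&(V>150)).astype(np.uint8)
    x0,x1,y0,y1=(310,395,170,250) if n=='scene' else (188,265,235,395)
    w2=np.zeros_like(w);w2[y0:y1,x0:x1]=w[y0:y1,x0:x1]
    w2=cv2.morphologyEx(w2,cv2.MORPH_CLOSE,np.ones((3,3)))
    for ce,st in holes(w2,60): 
        x,y,ww,hh,_=st;print('pad',ce.round(1),st,plane(f,*ce,14).round(1))
    r=(((H<6)|(H>174))&(S>150)&(V>70)).astype(np.uint8);r2=np.zeros_like(r);r2[y0:y1,x0:x1]=r[y0:y1,x0:x1]
    for ce,st in holes(r2,30): print('red',ce.round(1),st,plane(f,*ce,22).round(1))
a=cv2.resize(F['scene']['img'][205:305,145:285],None,fx=4,fy=4,interpolation=2)
b=cv2.resize(F['side']['img'][145:235,220:345],None,fx=4,fy=4,interpolation=2)
cv2.imwrite('pics/c1.png',cv2.resize(np.vstack([a[:,:500],b[:]])[:,:,::-1],None,fx=.78,fy=.78))
E
```

```text
scene mat corners [[664.0, -30.0], [686.0, -322.0], [437.0, -340.0], [421.0, -118.0], [512.0, -43.0]]
blob [208.7 256.1] [ 189  225   51   65 1301] [ 566.9 -196.7   27. ]
blob [252.5 254.3] [240 229  24  49 468] [ 614.6 -119.6   27. ]
blob [168.1 253.5] [159 240  21  26 376] [ 510.1 -260.3   27. ]
pad [363.8 187.7] [355 184  19   9 118] [528.5 314.2  14. ]
pad [356.5 199.4] [347 195  20  10 147] [562.4 249.5  14. ]
pad [348.3 211.9] [338 207  22  11 183] [595.1 185.9  14. ]
pad [339.3 225.7] [329 220  22  12 211] [627.6 122.5  14. ]
red [375.4 177.8] [365 174  20   9  51] [516.1 373.9  22. ]
side mat corners [[679.0, -315.0], [435.0, -333.0], [412.0, -48.0], [662.0, -29.0]]
blob [276.9 174.5] [264 159  27  33 503] [ 580.6 -209.8   27. ]
blob [309.3 171.5] [303 163  13  18 193] [ 499.4 -247.4   27. ]
blob [253.9 191.6] [249 182  11  21 196] [ 618.2 -122.5   27. ]
blob [303.9 202.5] [294 189  21  27 467] [ 485.3 -115.2   27. ]
pad [217.1 264.5] [204 255  27  20 425] [625.  125.9  14. ]
pad [221.2 290.2] [208 279  28  23 493] [591.7 189.9  14. ]
pad [225.5 319. ] [211 307  30  25 593] [558.8 253.8  14. ]
pad [230.6 351.5] [215 338  32  28 706] [525.8 317.6  14. ]
red [234.9 381.5] [208 370  55  23 628] [497.3 374.1  22. ]
```

View pics/c1.png

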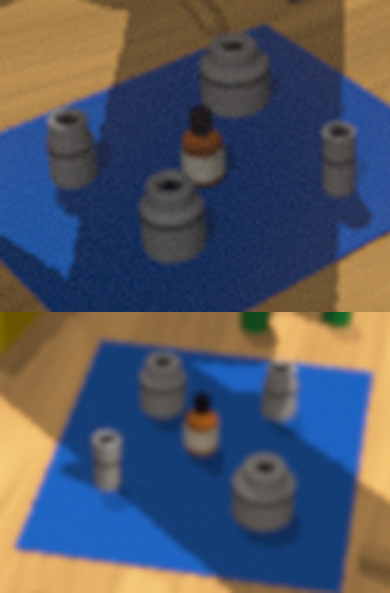

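The crop shows each socket's size clearly. In the scene half, M is left, XL top, S right and L bottom, with the bottle in the middle. I read these drive-hole centres in full-image pixels:

| Socket | Scene | Side |
|---|---|---|
| S | (253.7,247) | (254.3,185) |
| M | (166.5,243) | (310,162.6) |
| L | (199.8,264.3) | (271.9,160.1) |
| XL | (220,219.4) | (304.9,194.7) |

Run:
```python
from h import *
F={n:pickle.load(open(f'pics/{n}0.pkl','rb')) for n in ['scene','side','wrist']}
P={'S':((253.7,247),(254.3,185)),'M':((166.5,243.1),(310,162.6)),'L':((199.8,264.3),(271.9,160.1)),'XL':((220,219.4),(304.9,194.7)),'oil58':((209.1,240.9),(284.7,173.2))}
for k,(a,b) in P.items():
    X,e=tri(ray(F['scene'],*a),ray(F['side'],*b));print(k,X.round(1),'gap',round(e,1),[plane(F[n],*p,58 if k=='oil58' else 51).round(1)[:2] for n,p in zip(['scene','side'],(a,b))])
sc=[(363.8,187.7),(356.5,199.4),(348.3,211.9),(339.3,225.7)];si=[(230.6,351.5),(225.5,319),(221.2,290.2),(217.1,264.5)]
Q=[]
for a,b in zip(sc,si):
    X,e=tri(ray(F['scene'],*a),ray(F['side'],*b));Q.append((plane(F['scene'],*a,14)+plane(F['side'],*b,14))/2);print('pad',X.round(1),round(e,1),Q[-1].round(1))
Q=np.array(Q);d=(Q[3]-Q[0])/3;print(np.linalg.norm(d),d/np.linalg.norm(d),'yaw',np.arctan2(-d[1],-d[0]) , 'toolyaw',np.arctan2(-d[1],-d[0])+0)
f=F['wrist'];c,dd=ray(f,f['cx'],f['cy']);print('wristcam dir',dd,plane(f,279,213,51))
```

```text
S [ 617.7 -120.7   49. ] gap 3.5 [array([ 622. , -121.9]), array([ 615.9, -120. ])]
M [ 501.6 -258.1   48.1] gap 1.6 [array([ 506.6, -259.5]), array([ 500.5, -255.1])]
L [ 604.1 -238.4   49.2] gap 3.2 [array([ 608.2, -239.1]), array([ 602.6, -237.8])]
XL [ 485.7 -119.8   47.8] gap 2.4 [array([ 491.7, -122.2]), array([ 484.3, -117.2])]
oil58 [ 553.6 -186.4   53.5] gap 0.0 [array([ 559.3, -189.4]), array([ 552.2, -180.4])]
pad [526.2 316.8  12.4] 0.2 [527. 316.  14.]
pad [559.7 252.6  11.8] 0.4 [560.6 251.7  14. ]
pad [592.5 188.5  12. ] 0.4 [593.3 187.9  14. ]
pad [625.7 124.5  12.3] 0.0 [626.2 124.2  14. ]
71.98257655548215 [ 0.45954955 -0.88815213  0.        ] yaw 2.048284284894901 toolyaw 2.048284284894901
wristcam dir [-0.25843372 -0.06625145 -0.96375451] [ 137.87225743 -608.63482467   51.        ]
```

Emit:
{"fn": "step_arm", "kwargs": {
  "motion": [
    {"claw": 70,"delta_pos": [0,0,0],"turn": -0.12},
    {"claw": 70,"delta_pos": [0,0,0],"turn": -0.12},
    {"claw": 70,"delta_pos": [0,0,0],"turn": -0.12},
    {"claw": 70,"delta_pos": [0,0,0],"turn": -0.12},
    {"claw": 70,"delta_pos": [0,0,0],"turn": -0.12},
    {"claw": 70,"delta_pos": [0,0,0],"turn": -0.12},
    {"claw": 70,"delta_pos": [0,0,0],"turn": -0.12},
    {"claw": 70,"delta_pos": [0,0,0],"turn": -0.12}
  ]
}}

```text
clock: 0.82
eef_pos: [159.9, -604.0, 239.0]
tcp_rot: [-3.141, -0.0, 1.225]
contact_force: [0.3, 1.5, -0.7]
opening: 0.821
grasp_force: 0.0
```

Emit:
{"fn": "step_arm", "kwargs": {
  "motion": [
    {"claw": 70,"delta_pos": [0,0,0],"turn": -0.12},
    {"claw": 70,"delta_pos": [0,0,0],"turn": -0.12},
    {"claw": 70,"delta_pos": [0,0,0],"turn": -0.12},
    {"claw": 70,"delta_pos": [0,0,0],"turn": -0.12},
    {"claw": 70,"delta_pos": [0,0,0],"turn": -0.12},
    {"claw": 70,"delta_pos": [0,0,0],"turn": -0.12},
    {"claw": 70,"delta_pos": [0,0,0],"turn": -0.11},
    {"claw": 70,"delta_pos": [0,0,0],"turn": 0}
  ]
}}

```text
clock: 1.48
eef_pos: [159.9, -604.0, 239.0]
tcp_rot: [3.141, -0.001, 2.054]
contact_force: [0.4, 0.4, 0.2]
opening: 0.821
grasp_force: 0.0
```

Emit:
{"fn": "step_arm", "kwargs": {
  "motion": [
    {"claw": 70,"delta_pos": [12,34,0],"turn": 0},
    {"claw": 70,"delta_pos": [12,34,0],"turn": 0},
    {"claw": 70,"delta_pos": [12,34,0],"turn": 0},
    {"claw": 70,"delta_pos": [12,34,0],"turn": 0},
    {"claw": 70,"delta_pos": [12,34,0],"turn": 0},
    {"claw": 70,"delta_pos": [12,34,0],"turn": 0},
    {"claw": 70,"delta_pos": [12,34,0],"turn": 0},
    {"claw": 70,"delta_pos": [12,34,0],"turn": 0}
  ]
}}

```text
clock: 2.15
eef_pos: [358.2, -392.4, 239.3]
tcp_rot: [3.142, 0.0, 2.044]
contact_force: [0.2, 0.7, -0.5]
opening: 0.82
grasp_force: 0.0
```

Emit:
{"fn": "step_arm", "kwargs": {
  "motion": [
    {"claw": 70,"delta_pos": [12,34,0],"turn": 0},
    {"claw": 70,"delta_pos": [12,34,0],"turn": 0},
    {"claw": 70,"delta_pos": [12,34,0],"turn": 0},
    {"claw": 70,"delta_pos": [12,34,0],"turn": 0},
    {"claw": 70,"delta_pos": [12,34,0],"turn": 0},
    {"claw": 70,"delta_pos": [12,34,0],"turn": 0},
    {"claw": 70,"delta_pos": [12,34,0],"turn": 0},
    {"claw": 70,"delta_pos": [0,0,0],"turn": 0}
  ]
}}

```text
clock: 2.82
eef_pos: [533.7, -205.7, 239.3]
tcp_rot: [3.139, -0.0, 2.048]
contact_force: [-0.1, -0.6, -0.6]
opening: 0.821
grasp_force: 0.0
```

Run:
```python
from rig import *
import cv2,pickle
f=grab_frame('wrist');pickle.dump(f,open('pics/w1.pkl','wb'));cv2.imwrite('pics/w1.png',f['img'][:,:,::-1])
s=sense();print(s['eef_pos'],s['tcp_rot'],s['qpos'])
```

```text
[ 531.77050678 -207.39517306  239.03915195] [ 3.14113356e+00 -2.71886379e-04  2.04873810e+00] [-3.74799309e-01  2.69433863e-01  1.75180390e+00  5.82768340e-04
  1.12025766e+00 -8.52994760e-01]
```

View pics/w1.png

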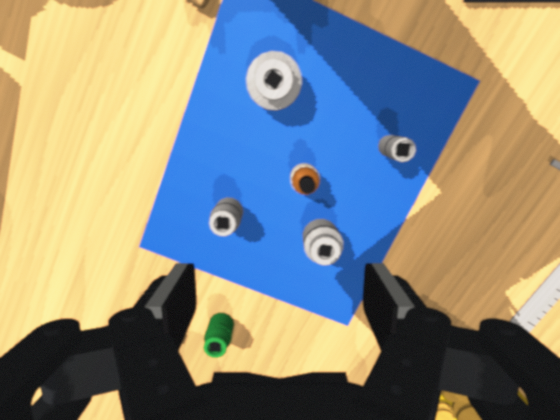

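The wrist view shows the drive holes at XL (273,79), S (403,149), M (222,223) and L (325,250). The bottle cap is at (307,184), and the green look-alike at (217,335) is off the mat.

Run:
```python
from h import *
f=pickle.load(open('pics/w1.pkl','rb'));g=cv2.cvtColor(f['img'],cv2.COLOR_RGB2GRAY)
for k,(u,v) in {'XL':(273,79),'S':(403,149),'M':(222,223),'L':(325,250)}.items():
    m=np.zeros_like(g);m[v-13:v+14,u-13:u+14]=g[v-13:v+14,u-13:u+14]<60
    ce,st=min(holes(m,8),key=lambda h:np.hypot(*(h[0]-(u,v))));X=plane(f,*ce,51)
    print(k,ce.round(1),st,X.round(1))
print('oil',plane(f,307,184,58).round(1))
print('S-to-M etc sizes ok')
```

```text
XL [273.  79.] [266  71  15  16 131] [ 483.3 -121.2   51. ]
S [402.6 149. ] [397 144  12  11 110] [ 614.  -120.2   51. ]
M [222.3 222.6] [218 218  10  10  96] [ 498.8 -257.6   51. ]
L [324.6 250.3] [320 246  10  10  83] [ 599.2 -237.6   51. ]
oil [ 551.5 -187.    58. ]
S-to-M etc sizes ok
```

Emit:
{"fn": "step_arm", "kwargs": {
  "motion": [
    {"claw": 50,"delta_pos": [8,23,24],"turn": 0},
    {"claw": 50,"delta_pos": [8,23,24],"turn": 0},
    {"claw": 50,"delta_pos": [8,23,24],"turn": 0},
    {"claw": 50,"delta_pos": [8,23,24],"turn": 0},
    {"claw": 50,"delta_pos": [8,23,24],"turn": 0},
    {"claw": 50,"delta_pos": [0,0,0],"turn": 0},
    {"claw": 50,"delta_pos": [0,0,0],"turn": 0}
  ]
}}

```text
clock: 3.45
eef_pos: [612.6, -121.2, 117.6]
tcp_rot: [-3.139, -0.002, 2.048]
contact_force: [0.4, -0.1, 0.6]
opening: 0.583
grasp_force: 0.0
```

```bash
cat > look.py <<'E'
# look.py name z : socket hole seen by the wrist camera near the guess, offset TCP->hole in tool axes
import sys
from rig import *
from h import *
def look(tag,gx,gy,z,save=True):
    f=grab_frame('wrist');s=sense()
    if save: cv2.imwrite(f'pics/{tag}.png',f['img'][:,:,::-1]);pickle.dump(f,open(f'pics/{tag}.pkl','wb'))
    F=210/np.tan(np.radians(f['vertical_fov']/2));c=f['R']@np.array([gx,gy,z])+f['t'];u,v=(c[:2]/c[2]*F+[f['cx'],f['cy']]).astype(int)
    g=cv2.cvtColor(f['img'],cv2.COLOR_RGB2GRAY);w=30
    m=np.zeros_like(g);m[max(v-w,0):v+w,u-w:u+w]=g[max(v-w,0):v+w,u-w:u+w]<60
    hs=holes(m,40);print('expected',u,v)
    y=s['tcp_rot'][2];p=s['eef_pos']
    for ce,st in hs:
        X=plane(f,*ce,z);d=X-p;print(ce.round(1),st,X.round(1),'tool dx %.1f dy %.1f'%(d[0]*np.cos(y)+d[1]*np.sin(y),d[0]*np.sin(y)-d[1]*np.cos(y)))
    print('tcp',p.round(1),'yaw',round(y,3),'clock',s['clock'])
if __name__=='__main__': look(sys.argv[1],*map(float,sys.argv[2:]))
E
python3 look.py s1 615 -120.4 51
```

```text
expected 285 234
[286.8 233.4] [278 225  19  17 280] [ 615.2 -119.5   51. ] tool dx 1.1 dy 3.1
tcp [ 612.9 -121.9  118.9] yaw 2.047 clock 3.5
```

Emit:
{"fn": "step_arm", "kwargs": {
  "motion": [
    {"claw": 50,"delta_pos": [1,3,30],"turn": 0},
    {"claw": 50,"delta_pos": [0,0,30],"turn": 0},
    {"claw": 50,"delta_pos": [0,0,25],"turn": 0},
    {"claw": 50,"delta_pos": [0,0,15],"turn": 0},
    {"claw": 50,"delta_pos": [0,0,0],"turn": 0},
    {"claw": 50,"delta_pos": [0,0,0],"turn": 0}
  ]
}}

```text
clock: 4.0
eef_pos: [615.6, -120.3, 20.1]
tcp_rot: [-3.141, 0.0, 2.047]
contact_force: [-0.1, -0.1, -0.3]
opening: 0.586
grasp_force: 0.0
```

Emit:
{"fn": "step_arm", "kwargs": {
  "motion": [
    {"claw": 15,"delta_pos": [0,0,0],"turn": 0},
    {"claw": 15,"delta_pos": [0,0,0],"turn": 0},
    {"claw": 15,"delta_pos": [0,0,0],"turn": 0},
    {"claw": 15,"delta_pos": [0,0,0],"turn": 0},
    {"claw": 15,"delta_pos": [0,0,0],"turn": 0},
    {"claw": 15,"delta_pos": [0,0,0],"turn": 0}
  ],
  "force": 40
}}

```text
clock: 4.5
eef_pos: [617.1, -119.7, 21.4]
tcp_rot: [3.14, 0.002, 2.049]
contact_force: [-1.9, -1.0, 6.8]
opening: 0.243
grasp_force: 38.8
```

Emit:
{"fn": "step_arm", "kwargs": {
  "motion": [
    {"claw": 15,"delta_pos": [0,0,-20],"turn": 0},
    {"claw": 15,"delta_pos": [0,0,-35],"turn": 0},
    {"claw": 15,"delta_pos": [0,0,-35],"turn": 0},
    {"claw": 15,"delta_pos": [15,5,-30],"turn": 0},
    {"claw": 15,"delta_pos": [28,8,-30],"turn": 0},
    {"claw": 15,"delta_pos": [28,8,-30],"turn": 0},
    {"claw": 15,"delta_pos": [28,8,0],"turn": 0},
    {"claw": 15,"delta_pos": [28,8,0],"turn": 0}
  ]
}}

```text
clock: 5.17
eef_pos: [591.6, 11.6, 202.8]
tcp_rot: [3.136, 0.003, 2.048]
contact_force: [-0.3, -0.1, -1.0]
opening: 0.245
grasp_force: 39.3
```

Emit:
{"fn": "step_arm", "kwargs": {
  "motion": [
    {"claw": 15,"delta_pos": [28,8,0],"turn": 0},
    {"claw": 15,"delta_pos": [28,8,0],"turn": 0},
    {"claw": 15,"delta_pos": [28,8,0],"turn": 0},
    {"claw": 15,"delta_pos": [28,8,0],"turn": 0},
    {"claw": 15,"delta_pos": [28,8,0],"turn": 0},
    {"claw": 15,"delta_pos": [28,8,0],"turn": 0},
    {"claw": 15,"delta_pos": [0,0,0],"turn": 0},
    {"claw": 15,"delta_pos": [0,0,0],"turn": 0}
  ]
}}

```text
clock: 5.83
eef_pos: [555.5, 183.0, 200.0]
tcp_rot: [3.14, 0.0, 2.051]
contact_force: [-0.1, -0.4, -1.2]
opening: 0.245
grasp_force: 39.3
```

```bash
cat > pads.py <<'E'
import sys
from rig import *
from h import *
f=grab_frame('wrist');s=sense();cv2.imwrite(f'pics/{sys.argv[1]}.png',f['img'][:,:,::-1]);pickle.dump(f,open(f'pics/{sys.argv[1]}.pkl','wb'))
H,S,V=cv2.split(cv2.cvtColor(f['img'],cv2.COLOR_RGB2HSV))
w=cv2.morphologyEx(((S<60)&(V>140)).astype(np.uint8),cv2.MORPH_CLOSE,np.ones((7,7)))
for ce,st in holes(w,600):
    x,y,a,b,_=st;c=(x+(a-1)/2,y+(b-1)/2);print('pad',ce.round(1),st,plane(f,*ce,14).round(1),plane(f,*c,14).round(1))
r=((H<6)|(H>174))&(S>150)&(V>60)
for ce,st in holes(r,300): print('red',ce.round(1),st,plane(f,*ce,26).round(1))
print(s['eef_pos'],s['tcp_rot'],s['opening'],s['clock'])
E
python3 pads.py p1
```

```text
pad [321.7  33.6] [ 288    0   69   71 4007] [524.2 316.7  14. ] [525.  315.9  14. ]
pad [318.7 123. ] [ 287   90   65   67 3396] [556.9 253.3  14. ] [557.1 253.4  14. ]
pad [316.2 202.6] [ 286  173   61   60 2861] [589.9 189.5  14. ] [589.8 189.5  14. ]
pad [286.1 306.6] [256 294  54  44 616] [615.8  80.7  14. ] [617.2  70.   14. ]
pad [544.6 345.5] [522 322  38  44 914] [878.  165.4  14. ] [872.6 165.3  14. ]
[555.7124818  181.98026402 199.84316065] [3.14066103e+00 5.23327165e-04 2.05024131e+00] 0.24328536211159912 5.8833
```

View pics/p1.png

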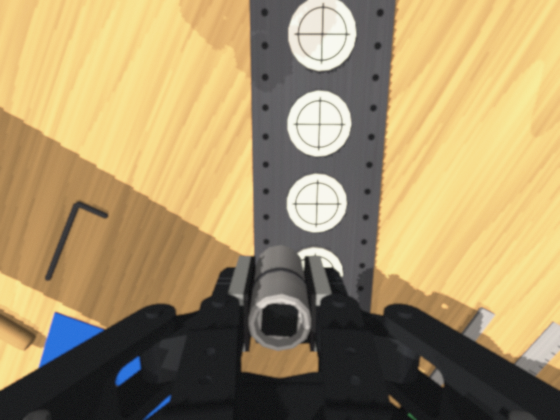

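The wrist view shows three full pads in column, at (322,34), (319,123) and (316,203). The small socket is held upright in the fingers at (278,300).

Emit:
{"fn": "step_arm", "kwargs": {
  "motion": [
    {"claw": 15,"delta_pos": [27,7,0],"turn": 0},
    {"claw": 15,"delta_pos": [27,7,20],"turn": 0},
    {"claw": 15,"delta_pos": [27,7,20],"turn": 0},
    {"claw": 15,"delta_pos": [27,7,20],"turn": 0},
    {"claw": 15,"delta_pos": [26,7,20],"turn": 0},
    {"claw": 15,"delta_pos": [0,0,20],"turn": 0},
    {"claw": 15,"delta_pos": [0,0,0],"turn": 0},
    {"claw": 15,"delta_pos": [0,0,0],"turn": 0}
  ]
}}

```text
clock: 6.55
eef_pos: [524.9, 315.4, 98.6]
tcp_rot: [-3.139, 0.001, 2.048]
contact_force: [0.4, 0.1, -0.8]
opening: 0.251
grasp_force: 39.3
```

```bash
python3 pads.py p2
```

```text
pad [281.7 218. ] [ 238  179   88   90 5363] [523.  319.5  14. ] [524.6 316.1  14. ]
pad [281.1 324.3] [ 250  289   60   67 1354] [558.6 250.2  14. ] [556.7 251.3  14. ]
red [282.3 123.3] [ 202  108  161   32 4406] [495.9 372.3  26. ]
[525.78721644 315.67116763  99.72831491] [-3.14142349e+00  3.40669120e-04  2.04767632e+00] 0.24666392787654326 6.6
```

Emit:
{"fn": "step_arm", "kwargs": {
  "motion": [
    {"claw": 15,"delta_pos": [1,0,25],"turn": 0},
    {"claw": 15,"delta_pos": [0,0,20],"turn": 0},
    {"claw": 15,"delta_pos": [0,0,13],"turn": 0},
    {"claw": 15,"delta_pos": [0,0,5],"turn": 0},
    {"claw": 15,"delta_pos": [0,0,3],"turn": 0},
    {"claw": 15,"delta_pos": [0,0,0],"turn": 0},
    {"claw": 15,"delta_pos": [0,0,0],"turn": 0}
  ]
}}

```text
clock: 7.18
eef_pos: [525.5, 317.9, 34.1]
tcp_rot: [3.14, -0.0, 2.049]
contact_force: [-0.6, 0.5, -0.8]
opening: 0.251
grasp_force: 39.3
```

Emit:
{"fn": "step_arm", "kwargs": {
  "motion": [
    {"claw": 15,"delta_pos": [0,-1,1],"turn": 0},
    {"claw": 15,"delta_pos": [0,0,1],"turn": 0},
    {"claw": 15,"delta_pos": [0,0,0],"turn": 0},
    {"claw": 15,"delta_pos": [0,0,0],"turn": 0}
  ]
}}

```text
clock: 7.52
eef_pos: [524.3, 317.6, 32.4]
tcp_rot: [3.14, 0.0, 2.049]
contact_force: [-0.8, -1.8, 7.3]
opening: 0.249
grasp_force: 40.0
```

Emit:
{"fn": "step_arm", "kwargs": {
  "motion": [
    {"claw": 26,"delta_pos": [0,0,0],"turn": 0},
    {"claw": 32,"delta_pos": [0,0,0],"turn": 0},
    {"claw": 40,"delta_pos": [0,0,0],"turn": 0},
    {"claw": 45,"delta_pos": [0,0,0],"turn": 0},
    {"claw": 45,"delta_pos": [0,0,-15],"turn": 0},
    {"claw": 45,"delta_pos": [0,0,-30],"turn": 0},
    {"claw": 45,"delta_pos": [0,0,-35],"turn": 0},
    {"claw": 45,"delta_pos": [0,0,-20],"turn": 0}
  ]
}}

```text
clock: 8.18
eef_pos: [524.7, 317.8, 134.0]
tcp_rot: [3.139, -0.0, 2.049]
contact_force: [0.6, -0.3, -0.3]
opening: 0.525
grasp_force: 0.0
```

```bash
python3 look.py s2 525 317 62
```

```text
expected 280 232
[278.1 229.8] [269 222  19  17 274] [522.8 317.7  62. ] tool dx 0.6 dy -3.7
[306.3 245.3] [301 238   9  16  77] [543.  316.7  62. ] tool dx -9.6 dy 13.8
tcp [526.3 318.8 137.2] yaw 2.049 clock 8.2333
```

View pics/s2.png

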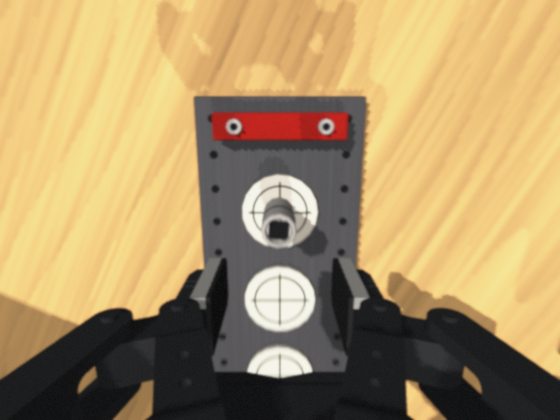

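The small socket stands upright at the centre of pad 1, at (279,215). Next is M.

Emit:
{"fn": "step_arm", "kwargs": {
  "motion": [
    {"claw": 58,"delta_pos": [-31,-18,0],"turn": 0},
    {"claw": 58,"delta_pos": [-31,-18,0],"turn": 0},
    {"claw": 58,"delta_pos": [-31,-18,0],"turn": 0},
    {"claw": 58,"delta_pos": [-31,-18,0],"turn": 0},
    {"claw": 58,"delta_pos": [-31,-18,0],"turn": 0},
    {"claw": 58,"delta_pos": [-31,-18,0],"turn": 0},
    {"claw": 58,"delta_pos": [-31,-18,0],"turn": 0},
    {"claw": 58,"delta_pos": [-31,-18,0],"turn": 0}
  ]
}}

```text
clock: 8.9
eef_pos: [509.6, 29.2, 131.0]
tcp_rot: [3.142, 0.0, 2.049]
contact_force: [0.5, -0.5, -0.3]
opening: 0.68
grasp_force: 0.0
```

Emit:
{"fn": "step_arm", "kwargs": {
  "motion": [
    {"claw": 58,"delta_pos": [-31,-18,0],"turn": 0},
    {"claw": 58,"delta_pos": [-31,-18,0],"turn": 0},
    {"claw": 58,"delta_pos": [-31,-18,0],"turn": 0},
    {"claw": 58,"delta_pos": [-31,-18,0],"turn": 0},
    {"claw": 58,"delta_pos": [-31,-18,0],"turn": 0},
    {"claw": 58,"delta_pos": [-31,-18,0],"turn": 0},
    {"claw": 58,"delta_pos": [-31,-18,0],"turn": 0},
    {"claw": 58,"delta_pos": [-31,-18,0],"turn": 0}
  ]
}}

```text
clock: 9.57
eef_pos: [495.7, -257.4, 130.9]
tcp_rot: [-3.142, -0.0, 2.049]
contact_force: [-0.5, -0.7, -0.5]
opening: 0.678
grasp_force: 0.0
```

Emit:
{"fn": "step_arm", "kwargs": {
  "motion": [
    {"claw": 58,"delta_pos": [0,0,0],"turn": 0},
    {"claw": 58,"delta_pos": [0,0,0],"turn": 0}
  ]
}}

```text
clock: 9.73
eef_pos: [495.8, -257.3, 130.7]
tcp_rot: [-3.142, -0.0, 2.046]
contact_force: [-0.1, 0.5, 0.1]
opening: 0.682
grasp_force: 0.0
```

```bash
python3 look.py m1 500 -257.8 51
```

```text
expected 286 230
[285.3 228.7] [277 221  17  16 253] [ 498.7 -257.1   51. ] tool dx -2.4 dy 2.1
tcp [ 495.7 -255.9  130.6] yaw 2.047 clock 9.7833
```

Emit:
{"fn": "step_arm", "kwargs": {
  "motion": [
    {"claw": 58,"delta_pos": [-2,3,30],"turn": 0},
    {"claw": 58,"delta_pos": [0,0,35],"turn": 0},
    {"claw": 58,"delta_pos": [0,0,30],"turn": 0},
    {"claw": 58,"delta_pos": [0,0,16],"turn": 0},
    {"claw": 58,"delta_pos": [0,0,0],"turn": 0},
    {"claw": 58,"delta_pos": [0,0,0],"turn": 0}
  ]
}}

```text
clock: 10.28
eef_pos: [499.3, -254.5, 19.5]
tcp_rot: [-3.14, -0.002, 2.05]
contact_force: [0.2, -0.2, 0.3]
opening: 0.675
grasp_force: 0.0
```

Emit:
{"fn": "step_arm", "kwargs": {
  "motion": [
    {"claw": 24,"delta_pos": [0,0,0],"turn": 0},
    {"claw": 24,"delta_pos": [0,0,0],"turn": 0},
    {"claw": 24,"delta_pos": [0,0,0],"turn": 0},
    {"claw": 24,"delta_pos": [0,0,0],"turn": 0},
    {"claw": 24,"delta_pos": [0,0,0],"turn": 0},
    {"claw": 24,"delta_pos": [0,0,0],"turn": 0}
  ]
}}

```text
clock: 10.78
eef_pos: [500.9, -256.2, 21.8]
tcp_rot: [3.14, 0.002, 2.049]
contact_force: [0.1, 2.7, 7.1]
opening: 0.348
grasp_force: 39.3
```

Emit:
{"fn": "step_arm", "kwargs": {
  "motion": [
    {"claw": 24,"delta_pos": [0,0,-20],"turn": 0},
    {"claw": 24,"delta_pos": [0,0,-35],"turn": 0},
    {"claw": 24,"delta_pos": [0,0,-35],"turn": 0},
    {"claw": 24,"delta_pos": [14,9,-15],"turn": 0},
    {"claw": 24,"delta_pos": [28,19,0],"turn": 0},
    {"claw": 24,"delta_pos": [28,19,0],"turn": 0},
    {"claw": 24,"delta_pos": [28,19,0],"turn": 0},
    {"claw": 24,"delta_pos": [28,19,0],"turn": 0}
  ]
}}

```text
clock: 11.45
eef_pos: [517.6, -103.8, 126.3]
tcp_rot: [3.14, 0.001, 2.048]
contact_force: [1.0, -0.2, -1.1]
opening: 0.348
grasp_force: 39.8
```

Emit:
{"fn": "step_arm", "kwargs": {
  "motion": [
    {"claw": 24,"delta_pos": [28,19,0],"turn": 0},
    {"claw": 24,"delta_pos": [28,19,0],"turn": 0},
    {"claw": 24,"delta_pos": [28,19,0],"turn": 0},
    {"claw": 24,"delta_pos": [28,19,0],"turn": 0},
    {"claw": 24,"delta_pos": [28,19,0],"turn": 0},
    {"claw": 24,"delta_pos": [28,19,0],"turn": 0},
    {"claw": 24,"delta_pos": [28,19,0],"turn": 0},
    {"claw": 24,"delta_pos": [28,19,0],"turn": 0}
  ]
}}

```text
clock: 12.12
eef_pos: [549.4, 165.6, 126.2]
tcp_rot: [3.14, 0.0, 2.049]
contact_force: [1.3, -0.5, -0.1]
opening: 0.347
grasp_force: 39.8
```

Emit:
{"fn": "step_arm", "kwargs": {
  "motion": [
    {"claw": 24,"delta_pos": [28,19,0],"turn": 0},
    {"claw": 24,"delta_pos": [28,19,0],"turn": 0},
    {"claw": 24,"delta_pos": [20,10,20],"turn": 0},
    {"claw": 24,"delta_pos": [0,0,0],"turn": 0},
    {"claw": 24,"delta_pos": [0,0,0],"turn": 0}
  ]
}}

```text
clock: 12.53
eef_pos: [556.1, 254.2, 104.8]
tcp_rot: [-3.141, 0.0, 2.051]
contact_force: [0.6, 0.9, -1.0]
opening: 0.346
grasp_force: 39.9
```

```bash
python3 pads.py p3
```

```text
pad [282.1 110.5] [ 237   63   92   96 6068] [523.7 317.5  14. ] [523.9 317.6  14. ]
pad [279.5 250.1] [ 240  183   85  174 7122] [564.4 236.   14. ] [572.6 224.1  14. ]
red [284.1   7.7] [ 200    0  167   17 2658] [500.  364.9  26. ]
[556.56550429 253.35421506 105.3826598 ] [-3.14122544e+00  2.44338245e-04  2.04992069e+00] 0.346380575984768 12.5833
```

Emit:
{"fn": "step_arm", "kwargs": {
  "motion": [
    {"claw": 24,"delta_pos": [-1,1,25],"turn": 0},
    {"claw": 24,"delta_pos": [0,0,22],"turn": 0},
    {"claw": 24,"delta_pos": [0,0,14],"turn": 0},
    {"claw": 24,"delta_pos": [0,0,6],"turn": 0},
    {"claw": 24,"delta_pos": [0,0,3],"turn": 0},
    {"claw": 24,"delta_pos": [0,0,0],"turn": 0},
    {"claw": 24,"delta_pos": [0,0,1],"turn": 0},
    {"claw": 24,"delta_pos": [0,0,1],"turn": 0}
  ]
}}

```text
clock: 13.25
eef_pos: [559.1, 253.0, 34.3]
tcp_rot: [3.14, 0.0, 2.048]
contact_force: [0.1, -0.7, -1.4]
opening: 0.344
grasp_force: 39.9
```

Emit:
{"fn": "step_arm", "kwargs": {
  "motion": [
    {"claw": 24,"delta_pos": [0,0,0],"turn": 0},
    {"claw": 24,"delta_pos": [0,0,0],"turn": 0}
  ]
}}

```text
clock: 13.42
eef_pos: [558.6, 253.1, 33.7]
tcp_rot: [3.141, 0.0, 2.049]
contact_force: [0.3, -0.5, -1.0]
opening: 0.35
grasp_force: 39.9
```

Emit:
{"fn": "step_arm", "kwargs": {
  "motion": [
    {"claw": 24,"delta_pos": [0,0,1],"turn": 0},
    {"claw": 24,"delta_pos": [0,0,0.5],"turn": 0},
    {"claw": 24,"delta_pos": [0,0,0.5],"turn": 0},
    {"claw": 24,"delta_pos": [0,0,0],"turn": 0}
  ]
}}

```text
clock: 13.75
eef_pos: [558.7, 253.2, 32.8]
tcp_rot: [3.141, 0.0, 2.049]
contact_force: [-5.0, -2.3, 16.3]
opening: 0.344
grasp_force: 41.8
```

Emit:
{"fn": "step_arm", "kwargs": {
  "motion": [
    {"claw": 34,"delta_pos": [0,0,0],"turn": 0},
    {"claw": 40,"delta_pos": [0,0,0],"turn": 0},
    {"claw": 48,"delta_pos": [0,0,0],"turn": 0},
    {"claw": 54,"delta_pos": [0,0,0],"turn": 0},
    {"claw": 54,"delta_pos": [0,0,-15],"turn": 0},
    {"claw": 54,"delta_pos": [0,0,-30],"turn": 0},
    {"claw": 54,"delta_pos": [0,0,-35],"turn": 0},
    {"claw": 54,"delta_pos": [0,0,-20],"turn": 0}
  ]
}}

```text
clock: 14.42
eef_pos: [559.2, 253.3, 133.8]
tcp_rot: [3.139, 0.0, 2.049]
contact_force: [2.0, 1.2, 0.6]
opening: 0.632
grasp_force: 0.0
```

```bash
python3 look.py m2 558.5 253 62; python3 pads.py p4
```

```text
expected 279 230
[277.9 232.2] [269 224  19  17 273] [557.9 251.7  62. ] tool dx -0.7 dy -3.8
[303.6 246.2] [297 236  12  20 106] [576.2 250.9  62. ] tool dx -9.9 dy 12.1
tcp [561.  254.1 137.1] yaw 2.049 clock 14.4667
pad [274.6 107.6] [ 235   66   81   84 4740] [524.1 317.7  14. ] [524.3 317.9  14. ]
pad [274.  206.9] [ 238  171   75   79 3549] [556.3 253.9  14. ] [558.1 252.1  14. ]
pad [275.3 293.4] [ 241  262   70   64 3538] [590.  190.4  14. ] [590.3 190.4  14. ]
pad [276.5 359.3] [ 244  340   65   37 1769] [619.4 135.6  14. ] [618.5 136.5  14. ]
red [275.   11.7] [ 202    0  146   25 2894] [498.3 368.4  26. ]
[560.62053598 253.97422735 134.98351566] [3.13500137e+00 3.50638241e-04 2.04877808e+00] 0.6322119705889967 14.5167
```

Emit:
{"fn": "step_arm", "kwargs": {
  "motion": [
    {"claw": 70,"delta_pos": [-30,-12.5,0],"turn": 0},
    {"claw": 70,"delta_pos": [-30,-12.5,0],"turn": 0},
    {"claw": 70,"delta_pos": [-30,-12.5,0],"turn": 0},
    {"claw": 70,"delta_pos": [-30,-12.5,0],"turn": 0},
    {"claw": 70,"delta_pos": [-30,-12.5,0],"turn": 0},
    {"claw": 70,"delta_pos": [-30,-12.5,0],"turn": 0},
    {"claw": 70,"delta_pos": [-30,-12.5,0],"turn": 0},
    {"claw": 70,"delta_pos": [-30,-12.5,0],"turn": 0}
  ]
}}

```text
clock: 15.18
eef_pos: [579.2, -7.7, 130.0]
tcp_rot: [-3.14, -0.001, 2.049]
contact_force: [0.2, 0.1, 0.8]
opening: 0.822
grasp_force: 0.0
```

Emit:
{"fn": "step_arm", "kwargs": {
  "motion": [
    {"claw": 70,"delta_pos": [-30,-12.5,0],"turn": 0},
    {"claw": 70,"delta_pos": [-30,-12.5,0],"turn": 0},
    {"claw": 70,"delta_pos": [-30,-12.5,0],"turn": 0},
    {"claw": 70,"delta_pos": [-30,-12.5,0],"turn": 0},
    {"claw": 70,"delta_pos": [-30,-12.5,0],"turn": 0},
    {"claw": 70,"delta_pos": [-30,-12.5,0],"turn": 0},
    {"claw": 70,"delta_pos": [-30,-12.5,0],"turn": 0},
    {"claw": 70,"delta_pos": [-6,0,0],"turn": 0}
  ]
}}

```text
clock: 15.85
eef_pos: [601.1, -242.8, 129.9]
tcp_rot: [-3.141, 0.001, 2.046]
contact_force: [0.8, 0.4, -0.1]
opening: 0.822
grasp_force: 0.0
```

Emit:
{"fn": "step_arm", "kwargs": {
  "motion": [
    {"claw": 70,"delta_pos": [0,0,0],"turn": 0},
    {"claw": 70,"delta_pos": [0,0,0],"turn": 0}
  ]
}}

```text
clock: 16.02
eef_pos: [600.9, -237.8, 129.9]
tcp_rot: [-3.141, -0.002, 2.048]
contact_force: [0.1, 0.3, -0.7]
opening: 0.819
grasp_force: 0.0
```

```bash
python3 look.py l1 600 -237.8 51
```

```text
expected 280 226
[281.1 226. ] [272 218  19  17 260] [ 600.3 -236.9   51. ] tool dx 0.5 dy -0.5
tcp [ 600.9 -237.1  130.1] yaw 2.049 clock 16.0667
```

Emit:
{"fn": "step_arm", "kwargs": {
  "motion": [
    {"claw": 70,"delta_pos": [0,0,30],"turn": 0},
    {"claw": 70,"delta_pos": [0,0,35],"turn": 0},
    {"claw": 70,"delta_pos": [0,0,30],"turn": 0},
    {"claw": 70,"delta_pos": [0,0,15],"turn": 0},
    {"claw": 70,"delta_pos": [0,0,0],"turn": 0},
    {"claw": 70,"delta_pos": [0,0,0],"turn": 0}
  ]
}}

```text
clock: 16.57
eef_pos: [601.0, -236.6, 20.5]
tcp_rot: [-3.14, -0.002, 2.05]
contact_force: [1.2, -0.1, 1.0]
opening: 0.821
grasp_force: 0.0
```

Emit:
{"fn": "step_arm", "kwargs": {
  "motion": [
    {"claw": 32,"delta_pos": [0,0,0],"turn": 0},
    {"claw": 32,"delta_pos": [0,0,0],"turn": 0},
    {"claw": 32,"delta_pos": [0,0,0],"turn": 0},
    {"claw": 32,"delta_pos": [0,0,0],"turn": 0},
    {"claw": 32,"delta_pos": [0,0,0],"turn": 0},
    {"claw": 32,"delta_pos": [0,0,0],"turn": 0}
  ],
  "force": 50
}}

```text
clock: 17.07
eef_pos: [602.7, -238.4, 23.1]
tcp_rot: [3.14, 0.002, 2.049]
contact_force: [0.0, 2.2, 5.7]
opening: 0.447
grasp_force: 49.8
```

Emit:
{"fn": "step_arm", "kwargs": {
  "motion": [
    {"claw": 32,"delta_pos": [0,0,-20],"turn": 0},
    {"claw": 32,"delta_pos": [0,0,-35],"turn": 0},
    {"claw": 32,"delta_pos": [0,0,-35],"turn": 0},
    {"claw": 32,"delta_pos": [14,7,-15],"turn": 0},
    {"claw": 32,"delta_pos": [28,14,0],"turn": 0},
    {"claw": 32,"delta_pos": [28,14,0],"turn": 0},
    {"claw": 32,"delta_pos": [28,14,0],"turn": 0},
    {"claw": 32,"delta_pos": [28,14,0],"turn": 0}
  ]
}}

```text
clock: 17.73
eef_pos: [599.6, -96.2, 127.4]
tcp_rot: [3.14, 0.001, 2.048]
contact_force: [0.2, -1.3, -1.7]
opening: 0.448
grasp_force: 50.6
```

Emit:
{"fn": "step_arm", "kwargs": {
  "motion": [
    {"claw": 32,"delta_pos": [28,14,0],"turn": 0},
    {"claw": 32,"delta_pos": [28,14,0],"turn": 0},
    {"claw": 32,"delta_pos": [28,14,0],"turn": 0},
    {"claw": 32,"delta_pos": [28,14,0],"turn": 0},
    {"claw": 32,"delta_pos": [28,14,0],"turn": 0},
    {"claw": 32,"delta_pos": [28,14,0],"turn": 0},
    {"claw": 32,"delta_pos": [28,14,0],"turn": 0},
    {"claw": 32,"delta_pos": [28,14,0],"turn": 0}
  ]
}}

```text
clock: 18.4
eef_pos: [596.0, 154.7, 127.2]
tcp_rot: [3.14, 0.0, 2.049]
contact_force: [1.1, -0.5, -2.3]
opening: 0.448
grasp_force: 50.6
```

Emit:
{"fn": "step_arm", "kwargs": {
  "motion": [
    {"claw": 32,"delta_pos": [20,8,0],"turn": 0},
    {"claw": 32,"delta_pos": [14,4,20],"turn": 0},
    {"claw": 32,"delta_pos": [0,0,0],"turn": 0},
    {"claw": 32,"delta_pos": [0,0,0],"turn": 0}
  ]
}}

```text
clock: 18.73
eef_pos: [590.1, 189.2, 106.0]
tcp_rot: [-3.14, -0.0, 2.05]
contact_force: [0.1, -0.4, -0.9]
opening: 0.452
grasp_force: 50.7
```

```bash
python3 pads.py p5
```

```text
pad [281.7  12.4] [ 238    0   89   32 1981] [532.5 300.2  14. ] [533.3 298.9  14. ]
pad [280.9 106.7] [ 237   61   92   95 5813] [556.  254.1  14. ] [557.2 253.9  14. ]
pad [279.  260.3] [ 232  180   97  174 9462] [601.7 163.7  14. ] [604.5 159.9  14. ]
[590.80471743 188.53897413 106.59634367] [-3.14142149e+00  2.46355151e-04  2.04948096e+00] 0.4498606856594218 18.7833
```

Emit:
{"fn": "step_arm", "kwargs": {
  "motion": [
    {"claw": 32,"delta_pos": [0,0,25],"turn": 0},
    {"claw": 32,"delta_pos": [0,0,22],"turn": 0},
    {"claw": 32,"delta_pos": [0,0,14],"turn": 0},
    {"claw": 32,"delta_pos": [0,0,6],"turn": 0},
    {"claw": 32,"delta_pos": [0,0,3],"turn": 0},
    {"claw": 32,"delta_pos": [0,0,1],"turn": 0},
    {"claw": 32,"delta_pos": [0,0,0],"turn": 0},
    {"claw": 32,"delta_pos": [0,0,0],"turn": 0}
  ]
}}

```text
clock: 19.45
eef_pos: [591.7, 188.9, 36.1]
tcp_rot: [3.14, 0.0, 2.049]
contact_force: [0.1, -0.1, -2.2]
opening: 0.446
grasp_force: 50.7
```

Emit:
{"fn": "step_arm", "kwargs": {
  "motion": [
    {"claw": 32,"delta_pos": [0,0,1],"turn": 0},
    {"claw": 32,"delta_pos": [0,0,0],"turn": 0},
    {"claw": 32,"delta_pos": [0,0,0],"turn": 0}
  ]
}}

```text
clock: 19.7
eef_pos: [591.1, 188.9, 34.5]
tcp_rot: [3.141, 0.0, 2.049]
contact_force: [0.6, -0.9, -1.5]
opening: 0.448
grasp_force: 50.7
```

Emit:
{"fn": "step_arm", "kwargs": {
  "motion": [
    {"claw": 32,"delta_pos": [0,0,1],"turn": 0},
    {"claw": 32,"delta_pos": [0,0,0.5],"turn": 0},
    {"claw": 32,"delta_pos": [0,0,0],"turn": 0},
    {"claw": 32,"delta_pos": [0,0,0],"turn": 0}
  ]
}}

```text
clock: 20.03
eef_pos: [591.2, 188.9, 34.1]
tcp_rot: [3.141, 0.0, 2.049]
contact_force: [-4.9, -0.7, 13.1]
opening: 0.446
grasp_force: 52.4
```

Emit:
{"fn": "step_arm", "kwargs": {
  "motion": [
    {"claw": 43,"delta_pos": [0,0,0],"turn": 0},
    {"claw": 50,"delta_pos": [0,0,0],"turn": 0},
    {"claw": 58,"delta_pos": [0,0,0],"turn": 0},
    {"claw": 62,"delta_pos": [0,0,0],"turn": 0},
    {"claw": 62,"delta_pos": [0,0,-15],"turn": 0},
    {"claw": 62,"delta_pos": [0,0,-30],"turn": 0},
    {"claw": 62,"delta_pos": [0,0,-35],"turn": 0},
    {"claw": 62,"delta_pos": [0,0,-20],"turn": 0}
  ]
}}

```text
clock: 20.7
eef_pos: [592.0, 189.1, 135.4]
tcp_rot: [3.139, 0.0, 2.049]
contact_force: [0.8, 0.2, 1.0]
opening: 0.724
grasp_force: 0.0
```

```bash
python3 look.py l2 591 189 62; python3 pads.py p6
```

```text
expected 279 229
[277.6 227.6] [269 219  19  18 265] [589.4 189.6  62. ] tool dx 2.0 dy -4.0
tcp [593.8 189.7 138.7] yaw 2.049 clock 20.75
pad [274.5  17.1] [ 233    0   85   40 2361] [530.8 303.8  14. ] [531.8 302.7  14. ]
pad [275.  106.5] [ 235   65   81   84 4739] [556.9 253.9  14. ] [556.9 253.9  14. ]
pad [275.4 206.1] [ 239  170   75   78 3895] [590. 190.  14.] [591.3 188.6  14. ]
pad [276.3 291.3] [ 243  260   68   63 3424] [623.2 127.1  14. ] [623.3 127.4  14. ]
[593.4602003  189.55536424 136.58506001] [3.13491749e+00 1.17377321e-03 2.04881004e+00] 0.7305343220294677 20.8
```

Emit:
{"fn": "step_arm", "kwargs": {
  "motion": [
    {"claw": 80,"delta_pos": [-22,-24,0],"turn": 0},
    {"claw": 80,"delta_pos": [-23,-24,0],"turn": 0},
    {"claw": 80,"delta_pos": [-23,-24,0],"turn": 0},
    {"claw": 80,"delta_pos": [-23,-24,0],"turn": 0},
    {"claw": 80,"delta_pos": [-23,-24,0],"turn": 0},
    {"claw": 80,"delta_pos": [-23,-24,0],"turn": 0},
    {"claw": 80,"delta_pos": [-23,-24,0],"turn": 0},
    {"claw": 80,"delta_pos": [-23,-24,0],"turn": 0}
  ]
}}

```text
clock: 21.47
eef_pos: [503.3, -63.3, 131.7]
tcp_rot: [-3.141, -0.001, 2.049]
contact_force: [0.7, 0.0, -0.8]
opening: 0.939
grasp_force: 0.0
```

Emit:
{"fn": "step_arm", "kwargs": {
  "motion": [
    {"claw": 80,"delta_pos": [-23,-24,0],"turn": 0},
    {"claw": 80,"delta_pos": [-20,-22,0],"turn": 0},
    {"claw": 80,"delta_pos": [0,0,0],"turn": 0},
    {"claw": 80,"delta_pos": [0,0,0],"turn": 0},
    {"claw": 80,"delta_pos": [0,0,0],"turn": 0}
  ]
}}

```text
clock: 21.88
eef_pos: [483.4, -121.2, 132.0]
tcp_rot: [-3.141, -0.001, 2.048]
contact_force: [0.1, 0.2, 0.6]
opening: 0.931
grasp_force: 0.0
```

```bash
python3 look.py x1 484 -120.5 51
```

```text
expected 282 225
[282.4 224.3] [272 215  22  20 259] [ 483.3 -119.6   51. ] tool dx 1.2 dy 0.3
tcp [ 483.6 -120.8  132.1] yaw 2.049 clock 21.9333
```

Emit:
{"fn": "step_arm", "kwargs": {
  "motion": [
    {"claw": 80,"delta_pos": [1,0,30],"turn": 0},
    {"claw": 80,"delta_pos": [0,0,35],"turn": 0},
    {"claw": 80,"delta_pos": [0,0,30],"turn": 0},
    {"claw": 80,"delta_pos": [0,0,17],"turn": 0},
    {"claw": 80,"delta_pos": [0,0,0],"turn": 0},
    {"claw": 80,"delta_pos": [0,0,0],"turn": 0}
  ]
}}

```text
clock: 22.43
eef_pos: [482.8, -119.4, 19.9]
tcp_rot: [-3.14, -0.002, 2.05]
contact_force: [0.3, 0.0, 0.6]
opening: 0.936
grasp_force: 0.0
```

Emit:
{"fn": "step_arm", "kwargs": {
  "motion": [
    {"claw": 42,"delta_pos": [0,0,0],"turn": 0},
    {"claw": 42,"delta_pos": [0,0,0],"turn": 0},
    {"claw": 42,"delta_pos": [0,0,0],"turn": 0},
    {"claw": 42,"delta_pos": [0,0,0],"turn": 0},
    {"claw": 42,"delta_pos": [0,0,0],"turn": 0},
    {"claw": 42,"delta_pos": [0,0,0],"turn": 0}
  ],
  "force": 60
}}

```text
clock: 22.93
eef_pos: [484.4, -120.6, 22.4]
tcp_rot: [3.139, 0.002, 2.049]
contact_force: [-0.4, 2.4, 8.7]
opening: 0.563
grasp_force: 60.4
```

Emit:
{"fn": "step_arm", "kwargs": {
  "motion": [
    {"claw": 42,"delta_pos": [0,0,-20],"turn": 0},
    {"claw": 42,"delta_pos": [0,0,-35],"turn": 0},
    {"claw": 42,"delta_pos": [0,0,-35],"turn": 0},
    {"claw": 42,"delta_pos": [9,14,-15],"turn": 0},
    {"claw": 42,"delta_pos": [17,27,0],"turn": 0},
    {"claw": 42,"delta_pos": [17,27,0],"turn": 0},
    {"claw": 42,"delta_pos": [17,27,0],"turn": 0},
    {"claw": 42,"delta_pos": [17,27,0],"turn": 0}
  ]
}}

```text
clock: 23.6
eef_pos: [556.8, 5.2, 126.9]
tcp_rot: [3.14, 0.001, 2.048]
contact_force: [0.6, -1.0, -2.3]
opening: 0.563
grasp_force: 63.8
```

Emit:
{"fn": "step_arm", "kwargs": {
  "motion": [
    {"claw": 42,"delta_pos": [17,27,0],"turn": 0},
    {"claw": 42,"delta_pos": [17,27,0],"turn": 0},
    {"claw": 42,"delta_pos": [17,27,0],"turn": 0},
    {"claw": 42,"delta_pos": [17,26,0],"turn": 0},
    {"claw": 42,"delta_pos": [8,9,20],"turn": 0},
    {"claw": 42,"delta_pos": [0,0,0],"turn": 0},
    {"claw": 42,"delta_pos": [0,0,0],"turn": 0}
  ]
}}

```text
clock: 24.18
eef_pos: [623.1, 125.3, 105.2]
tcp_rot: [-3.14, -0.0, 2.05]
contact_force: [-0.5, -0.1, -2.9]
opening: 0.562
grasp_force: 63.5
```

```bash
python3 pads.py p7
```

```text
pad [281.2  13.4] [ 238    0   89   32 1716] [565.5 235.6  14. ] [566.4 234.8  14. ]
pad [279.6 105.4] [ 237   61   91   96 5406] [587.9 190.5  14. ] [590.  189.6  14. ]
pad [281.9 270.8] [  226   180   117   183 11643] [639.9  94.   14. ] [641.2  94.6  14. ]
pad [516.6 304.4] [ 492  275   54   64 1469] [800.  148.1  14. ] [802.3 147.4  14. ]
[623.42851607 124.63203126 105.86026584] [-3.14066993e+00 -3.98188621e-05  2.04941677e+00] 0.5653209629058706 24.2333
```

Emit:
{"fn": "step_arm", "kwargs": {
  "motion": [
    {"claw": 42,"delta_pos": [0,0,25],"turn": 0},
    {"claw": 42,"delta_pos": [0,0,22],"turn": 0},
    {"claw": 42,"delta_pos": [0,0,14],"turn": 0},
    {"claw": 42,"delta_pos": [0,0,6],"turn": 0},
    {"claw": 42,"delta_pos": [0,0,3],"turn": 0},
    {"claw": 42,"delta_pos": [0,0,1],"turn": 0},
    {"claw": 42,"delta_pos": [0,0,0],"turn": 0},
    {"claw": 42,"delta_pos": [0,0,0],"turn": 0}
  ]
}}

```text
clock: 24.9
eef_pos: [624.9, 124.9, 35.7]
tcp_rot: [3.14, 0.0, 2.049]
contact_force: [0.5, -0.2, -2.2]
opening: 0.565
grasp_force: 63.7
```

Emit:
{"fn": "step_arm", "kwargs": {
  "motion": [
    {"claw": 42,"delta_pos": [0,0,1],"turn": 0},
    {"claw": 42,"delta_pos": [0,0,0],"turn": 0},
    {"claw": 42,"delta_pos": [0,0,0],"turn": 0}
  ]
}}

```text
clock: 25.15
eef_pos: [624.2, 124.9, 34.0]
tcp_rot: [3.141, 0.0, 2.049]
contact_force: [0.2, 0.4, -2.2]
opening: 0.561
grasp_force: 63.7
```

Emit:
{"fn": "step_arm", "kwargs": {
  "motion": [
    {"claw": 42,"delta_pos": [0,0,1],"turn": 0},
    {"claw": 42,"delta_pos": [0,0,0.5],"turn": 0},
    {"claw": 42,"delta_pos": [0,0,0],"turn": 0},
    {"claw": 42,"delta_pos": [0,0,0],"turn": 0}
  ]
}}

```text
clock: 25.48
eef_pos: [624.3, 124.9, 33.5]
tcp_rot: [3.141, 0.0, 2.049]
contact_force: [-4.1, -0.7, 10.2]
opening: 0.559
grasp_force: 65.2
```

Emit:
{"fn": "step_arm", "kwargs": {
  "motion": [
    {"claw": 53,"delta_pos": [0,0,0],"turn": 0},
    {"claw": 60,"delta_pos": [0,0,0],"turn": 0},
    {"claw": 68,"delta_pos": [0,0,0],"turn": 0},
    {"claw": 74,"delta_pos": [0,0,0],"turn": 0},
    {"claw": 74,"delta_pos": [0,0,-15],"turn": 0},
    {"claw": 74,"delta_pos": [0,0,-35],"turn": 0},
    {"claw": 74,"delta_pos": [0,0,-35],"turn": 0},
    {"claw": 74,"delta_pos": [0,0,-35],"turn": 0}
  ]
}}

```text
clock: 26.15
eef_pos: [623.6, 124.7, 152.9]
tcp_rot: [-3.14, -0.0, 2.049]
contact_force: [0.8, 0.2, 0.3]
opening: 0.865
grasp_force: 0.0
```

Emit:
{"fn": "step_arm", "kwargs": {
  "motion": [
    {"claw": 74,"delta_pos": [20,0,-35],"turn": 0},
    {"claw": 74,"delta_pos": [20,0,-35],"turn": 0},
    {"claw": 74,"delta_pos": [20,0,-20],"turn": 0},
    {"claw": 74,"delta_pos": [0,0,0],"turn": 0},
    {"claw": 74,"delta_pos": [0,0,0],"turn": 0},
    {"claw": 74,"delta_pos": [0,0,0],"turn": 0}
  ]
}}

```text
clock: 26.65
eef_pos: [596.1, 177.7, 241.1]
tcp_rot: [-3.14, 0.0, 2.049]
contact_force: [0.2, 0.2, -0.2]
opening: 0.867
grasp_force: 0.0
```

```bash
python3 pads.py p8
python3 - <<'E'
from rig import *
import cv2
f=grab_frame('side');cv2.imwrite('pics/side2.png',cv2.resize(f['img'][130:410,150:370][:,:,::-1],None,fx=2,fy=2))
E
python3 look.py x2 624.3 125 62|head -4
```

```text
pad [280.4  22.9] [ 251    0   61   50 2093] [526.6 311.1  14. ] [527.7 310.1  14. ]
pad [280.5  96.8] [ 252   67   59   61 2542] [556.6 253.6  14. ] [557.1 253.7  14. ]
pad [280.4 169.7] [ 253  144   56   55 2155] [589.3 190.6  14. ] [590.  189.4  14. ]
pad [279.7 240.5] [ 255  212   52   60 2168] [624.  121.9  14. ] [625.4 121.3  14. ]
pad [500.3 304.4] [482 285  40  47 863] [883.1 169.3  14. ] [887.2 166.2  14. ]
[595.93001998 177.3567728  240.5367942 ] [-3.13934731e+00 -1.42620463e-04  2.04863994e+00] 0.8687053743256291 26.7
expected 282 255
[309.1 257.8] [306 242   6  29  77] [648.2 134.4  62. ] tool dx -62.0 dy 26.7
[280.8 253.7] [274 248  14  12 100] [622.4 125.7  62. ] tool dx -57.8 dy -0.2
[278.7 278.9] [252 271  60  14 636] [632.7 101.6  62. ] tool dx -84.0 dy -2.1
```

View pics/p8.png

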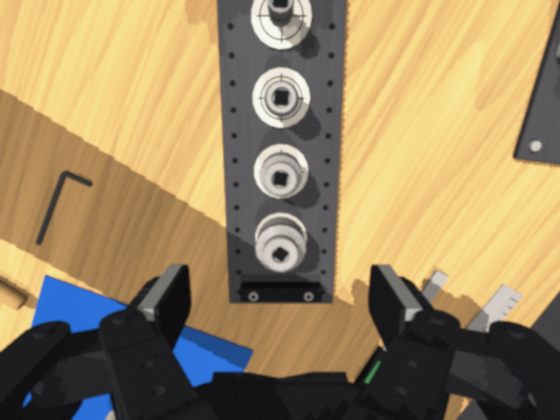

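View pics/side2.png

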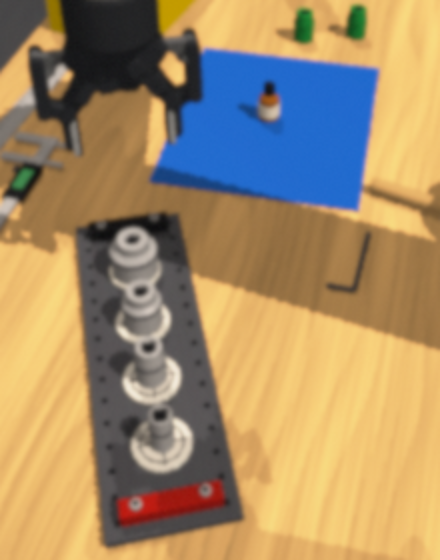

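Both views show all four sockets upright on their pads. They run in rising size from the red stop (S at crop (160,430)) to the black stop (XL at (133,255)). The bottle still stands at (268,102), and the gripper is clear of everything.

```bash
python3 -c "
from rig import *
print(sign_off())"
```

```text
the job is handed in; nothing more can be done
None
```

I placed all four sockets upright and centred on their pads, smallest at the red stop to largest at the black stop; the bottle still stands, and I handed the job in at about 27 s, but the sign-off returned no verdict.

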